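Lay out a pile of cleaned centrifuge and heater parts

ROBOT

A 6-joint arm with a two-finger parallel gripper is mounted at the origin on the work surface. World frame = base frame: x ahead of the robot, y to its left, z up, the work surface at z = 0. Lengths are in m, angles in degrees, forces in N, time in s.
With the tool pointing down it reaches from about 0.25 to 0.725 m from the base axis. Payload 9.7 kg.
Tool frame: the origin (TCP) lies midway between the tips of the shut fingers; the grasp point (between the pads) lies 19 mm behind it; z points along the fingers, y is the line along which they close (so a half turn about z gives the same grasp; the last joint's range is limited). The gripper opens to 85 mm and grips with 20 to 120 N. Pads are 22 mm wide; open, the fingers measure 114 mm over their backs; the gripper's body (76 mm by 85 mm) begins 54 mm behind the grasp point. The pads swing forward as they close: fully open they stand 13 mm farther back than shut.
Start: joints at [68.125, 4.979, 10.078, 95.1, 0, 90], TCP at [0.205, 0.51, 0.231] pointing down, gripper open.
Joint ranges: [-179.16, 179.16], [-48.56, 103.87], [-65.8, 70.77], [-126.05, 130.52], [-82.76, 87.17], [-180, 180]. Speed limits (degrees/s): [127.2, 127.2, 147.25, 180, 180, 180].

INTERFACE

Orientations are given as [roll, pitch, yaw] about the fixed x, y, z axes, in that order (R = Rz(yaw) Ry(pitch) Rx(roll)).
In Python, from workcell import * gives the robot as it stands.
- The arm moves only by the tool servo_tool, never from a script. Its argument "moves" is a list of rows, each a list of 4 numbers: the shift along the world's x, y, z in fractions of the full range, 1 being 0.4 m, then the turn about the world's z in parts of the range, where 1.0 means pi rad. A call has 1 to 20 rows; each row is the pose to reach, as a shift and turn from the pose commanded when the call began; what a row does not reach only later rows make up. A row lasts 1/12 s, in which the tool goes at most 41.7 mm and 7.16 degrees, less where a joint would pass 70% of its speed; a pose out of reach is approached as far as the arm can. A call with a gripper value outside its range is refused whole. "claw" is the closure, from 0 (fully open) to 1 (shut), set as the call begins (left out, the last holds). The fingers move at their own pace and stop on an object; "force" is the grip in N (left out, the last holds). Time passes only in rows, so rows that repeat a pose let the fingers close. It gives the time, the measured TCP pose, the force, the opening and the grip force at its end, in the units of the state.
- get_obs(): the state, without advancing time (a new reading comes with each control period).
- camera(name): name is "scene" or "top"; returns the picture (480x640x3 uint8, red, green, blue); there is no depth.
- get_calibration(name): a dict with "fx", "fy", "cx", "cy" (pixels), "k1" (the pictures are not rectified: a ray, as slopes to the right and down, at radius r is drawn at 1 + k1 r^2 times it, then the intrinsics apply), "rvec" (rotation vector, rad) and "tvec" (3), from world to camera coordinates, as OpenCV has them. Camera axes: x right, y down, z forward; pixel columns grow to the right and rows downward; lengths in m; the calibration is good to about 2 mm. A picture is of the moment at which its call begins. get_calibration takes no time and is no camera call.
- job_done(): hands the job in; it is judged then, once.
The state is a dict: "time": time; "q": joint angles; "qd": joint speeds; "joint_efforts": joint torques, N m; "ee_pos": TCP position; "tcp_rot": TCP orientation; "wrist_force": force on the tool from outside, world axes, zero at the start; "torque": the same for the moment, N m; "opening": finger opening in m; "grasp_force": force on a finger pad.
Only numpy, scipy, OpenCV 4.12 (cv2) and the standard library are available. Lean on these libraries where they do the work, as an engineer would, in place of code of your own. Each camera call takes 0.05 s, during which the arm holds its last target. There are 200 camera calls.

TASK

The cleaned parts have come back in one pile: take it apart and set each part upright and flat on the floor of its own white enamel place, inside the rim: the locking nut in the small round dish, the rotor in the larger round dish, the heating block in the short tray and the tube rack in the long tray. Set the parts down, do not drop them, and leave the small jar and the small beaker standing where they are.

Things in the scene. Friction and masses are not known exactly. Their poses are not given: they have to be found in the camera images.
- nut: Rotor locking nut, top of the pile: bright steel ribbed cylinder, 28 mm diameter, 30 mm high, about 40 g, standing on the rotor (underside 82 mm above the bench at the start). Origin: centre of the underside; z up.
- rotor: Small centrifuge rotor, second from the top: black anodised disc, 56 mm diameter, 24 mm high, plain upright side, eight small bright tube seats in a ring on its flat top, about 160 g, lying on the heating block (underside 58 mm above the bench at the start). Origin: centre of the underside; z up.
- block: Aluminium heating block, third from the top: 84 x 56 x 28 mm (its x, y, z), twelve dark holes in its flat top, about 340 g, lying on the tube rack (underside 30 mm above the bench at the start), its long side within 0.1 rad of the rack's. Origin: centre of the underside; z up.
- rack: Tube rack, bottom of the pile: grey plastic slab 132 x 64 x 30 mm (its x, y, z), ten dark tube holes in its flat top, about 200 g, standing on the bench. Origin: centre of the underside; z up.
- nut_dish: Place of the locking nut: the smallest round white enamelled dish, inside diameter 48 mm, outside 54 mm, floor 4 mm and rim 10 mm above the bench; fixed. Origin: centre of the underside; z up.
- rotor_dish: Place of the rotor: the larger round white enamelled dish, inside diameter 76 mm, outside 82 mm, floor 4 mm and rim 10 mm above the bench; fixed. Origin: centre of the underside; z up.
- short_tray: Place of the heating block: the smaller rectangular white enamelled tray, inside 104 x 76 mm (its x, y), outside 112 x 84 mm, floor 4 mm and rim 10 mm above the bench; fixed. Origin: centre of the underside; z up.
- long_tray: Place of the tube rack: the longer rectangular white enamelled tray, inside 152 x 84 mm (its x, y), outside 160 x 92 mm, floor 4 mm and rim 10 mm above the bench; fixed. Origin: centre of the underside; z up.
- jar: Small jar with a white cap, 38 mm diameter, 62 mm high, loose bystander to be left alone. Origin: centre of the underside; z up.
- beaker: Small open glass beaker, 40 mm rim diameter, 52 mm high, loose bystander to be left alone. Nearby also stand, unlisted, an amber vial (24 mm diameter, 46 mm high) and, at the edges of the working area, boxes and racks up to 54 mm high. Origin: centre of the underside; z up.

How it is judged:
By the outcome, as a careful person would: the job done as asked, in the order asked, and still so for the second after the job is handed in, with the robot touching nothing.
It also fails if it takes over 120 s, if anything falls off the work surface, if the arm or the gripper's body presses on something with over 40 N, if the wrist force passes 120 N, or if a joint passes its speed limit or range.

## Working session

There is one attempt and no reset: what is moved stays moved. The work goes in short steps, Python scripts to look and compute and a tool call to move; the robot and the scene stay as the last step left them, time stands still between calls to the robot, and variables do not carry over. Pictures are saved under pics/ and viewed, at most 14 in all, crops included, and the job is handed in when it is done.

Besides the shell and the picture viewer there is one more tool, called after "Call:" by a JSON object that holds its "method" and its "body". servo_tool: Moves the arm, as the interface text tells. Its arguments: {"type":"object","properties":{"moves":{"type":"array","items":{"type":"array","items":{"type":"number"}}},"claw":{"type":"number"},"force":{"type":"number"}},"required":["moves"]}

```bash
mkdir -p pics; ls; python3 - <<'E'
from workcell import *
import cv2
for n in("top","scene"):
    cv2.imwrite(f"pics/{n}0.png",camera(n)[:,:,::-1]); print(get_calibration(n))
print(get_obs())
E
```

```text
pics
{'fx': 534.1472013790019, 'fy': 534.1472013790019, 'cx': 314.3573184520769, 'cy': 235.31588280727075, 'k1': -0.06325169530598479, 'rvec': array([ 2.19387044, -2.15210969,  0.15381016]), 'tvec': array([-0.02635776,  0.58787507,  0.94912649])}
{'fx': 442.3458080453622, 'fy': 442.3458080453622, 'cx': 319.55585337615355, 'cy': 249.3072509416821, 'k1': 0.031428108754215506, 'rvec': array([ 1.22538416,  2.32829989, -0.92354037]), 'tvec': array([ 0.30833716, -0.28396722,  1.32185609])}
{'time': 0.1, 'q': array([ 6.81236266e+01,  5.00912917e+00,  1.00393190e+01,  9.50973544e+01,
       -6.13141478e-04,  8.99999446e+01]), 'qd': array([-0.05982766, -0.02070441,  0.12976378, -0.01868631, -0.08644126,
       -0.07318333]), 'joint_efforts': array([ 6.37708536e-05, -5.21558475e+01,  4.65654945e+01,  1.60141359e-02,
        5.56763621e-05,  3.79579504e-06]), 'ee_pos': array([0.20486643, 0.51022094, 0.23064553]), 'tcp_rot': array([-1.79932835e+02,  6.13076129e-04,  1.58123683e+02]), 'wrist_force': array([0.7158403 , 0.25859173, 0.37386755]), 'torque': array([-0.03950831,  0.03666638,  0.04559497]), 'grasp_force': 0.0, 'opening': 0.08566031285686124}
```

View pics/top0.png

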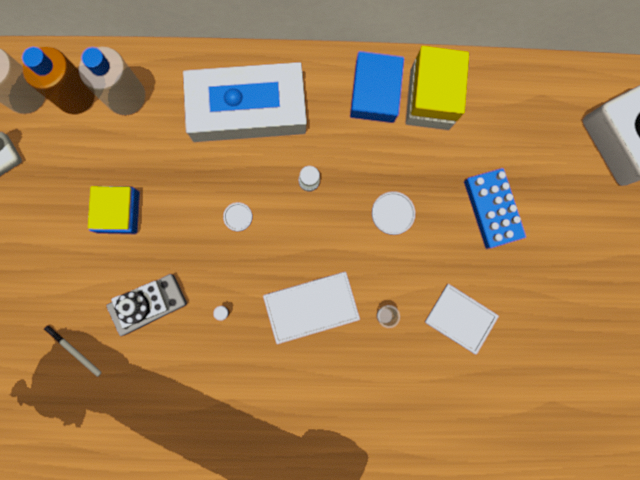

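View pics/scene0.png

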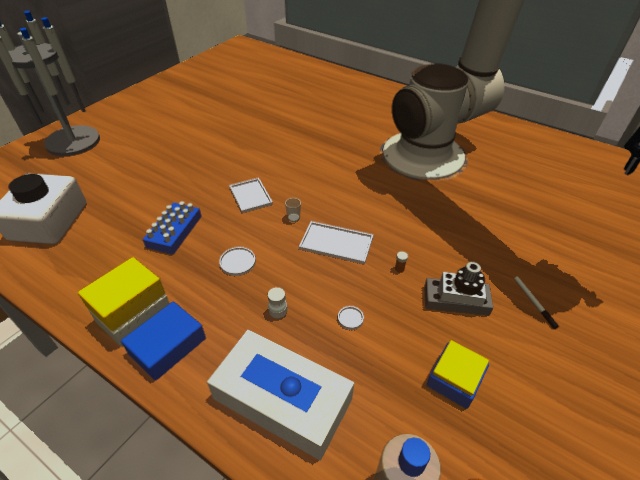

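Top view: pile at about (145,305), vial at (221,313), long tray at (311,308), beaker at (388,315), short tray at (462,319), nut dish at (237,217), jar at (309,178) and rotor dish at (394,213). The scene view shows the same layout from the side.

```bash
cat > h.py <<'E'
from workcell import *
import cv2, numpy as np
def cal(n):
    c=get_calibration(n); K=np.array([[c['fx'],0,c['cx']],[0,c['fy'],c['cy']],[0,0,1]])
    return K,np.array([c['k1'],0,0,0,0.]),np.array(c['rvec']),np.array(c['tvec'])
def ray(n,uv):
    K,d,r,t=cal(n); R=cv2.Rodrigues(r)[0]
    p=cv2.undistortPoints(np.array(uv,float).reshape(-1,1,2),K,d).reshape(-1,2)
    return -R.T@t,np.c_[p,np.ones(len(p))]@R
def plane(n,uv,z):
    o,D=ray(n,uv); return o+D*((z-o[2])/D[:,2:])
def proj(n,P):
    K,d,r,t=cal(n); return cv2.projectPoints(np.array(P,float).reshape(-1,1,3),r,t,K,d)[0].reshape(-1,2)
def rect(n,c,z):
    "min-area rectangle of a contour laid on plane z: centre, size, yaw of the long side (deg)"
    P=plane(n,c.reshape(-1,2),z)[:,:2]
    b=cv2.boxPoints(cv2.minAreaRect((P*1000).astype(np.float32)))/1000
    e=[b[1]-b[0],b[2]-b[1]]; l=[np.hypot(*v) for v in e]; i=int(np.argmax(l)); 
    return b.mean(0),max(l),min(l),np.degrees(np.arctan2(e[i][1],e[i][0]))
E
cat > m.py <<'E'
from h import *
im=cv2.imread('pics/top0.png'); hsv=cv2.cvtColor(im,cv2.COLOR_BGR2HSV)
m=((hsv[...,1]<60)&(hsv[...,2]>130)).astype(np.uint8)
for c in cv2.findContours(m,cv2.RETR_EXTERNAL,cv2.CHAIN_APPROX_NONE)[0]:
    if cv2.contourArea(c)<80: continue
    x,y=c.reshape(-1,2).mean(0)
    if 200<x<540 and 150<y<370:
        print(np.round([x,y]),*[np.round(v,4) for v in rect('top',c,.01)])
print('vial',plane('top',[[221,313]],.046),'jar',plane('top',[[309,173]],.062),'beaker',plane('top',[[388,312]],.052))
for n in('top',): print(ray(n,[[0,0]])[0])
a=cv2.resize(im[265:345,95:195],None,fx=7.5,fy=7.5,interpolation=cv2.INTER_CUBIC)
s=cv2.imread('pics/scene0.png')[250:325,415:515]
cv2.imwrite('pics/pile_t.png',a);cv2.imwrite('pics/pile_s.png',cv2.resize(s,None,fx=7.5,fy=7.5,interpolation=cv2.INTER_CUBIC))
E
python3 m.py
```

```text
[220. 313.] [0.4435 0.1559] 0.0242 0.0239 -88.8381
[387. 312.] [ 0.447 -0.152] 0.0384 0.0276 -44.0217
[461. 319.] [ 0.4392 -0.2952] 0.1148 0.0862 58.5034
[311. 307.] [ 0.4565 -0.0118] 0.1615 0.0942 -72.8405
[237. 216.] [0.6245 0.1308] 0.0535 0.0528 -43.186
[393. 213.] [ 0.6374 -0.165 ] 0.0814 0.0808 0.266
[309. 178.] [ 0.7014 -0.0035] 0.0469 0.0383 1.2265
vial [[0.44370842 0.14961624 0.046     ]] jar [[ 0.69873441 -0.0026519   0.062     ]] beaker [[ 0.4508194  -0.14888622  0.052     ]]
[0.47386967 0.00842357 1.01119212]
```

View pics/pile_t.png

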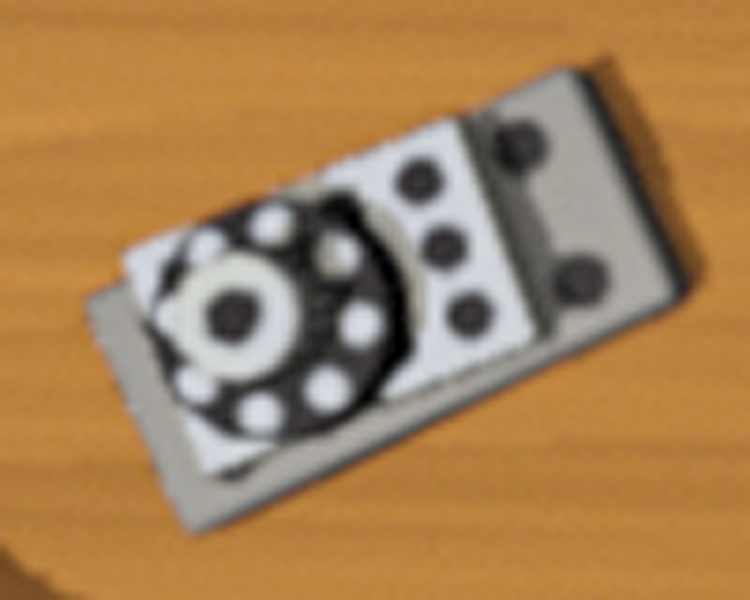

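View pics/pile_s.png

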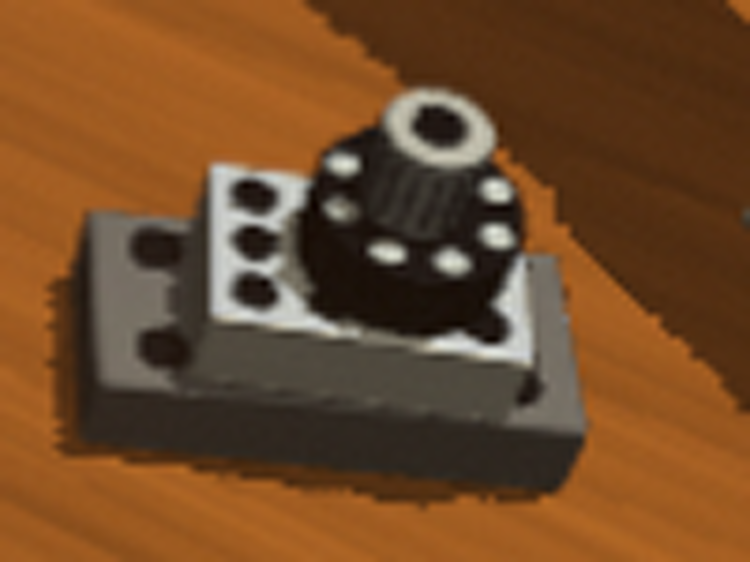

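The top crop shows the nut ring at crop (235,315) and the rotor seats centred at (266,317). The block top corners are (125,252), (455,122), (540,335) and (205,475). The rack top corners are (90,297), (570,68), (685,295) and (195,532).

```bash
cat > p.py <<'E'
from h import *
f=lambda P,o=(95,265):(np.array(P,float)-3.25)/7.5+o
print('nut',plane('top',f([[235,315]]),.112)); print('rotor',plane('top',f([[266,317]]),.082))
for k,P,z in(('block',[[125,252],[455,122],[540,335],[205,475]],.058),('rack',[[90,297],[570,68],[685,295],[195,532]],.03)):
    print(k,*rect('top',f(P),z))
def tri(a,b):
    o1,d1=ray('top',[a]);o2,d2=ray('scene',[b]);s=np.linalg.lstsq(np.c_[d1[0],-d2[0]],o2-o1,rcond=None)[0]
    p,q=o1+s[0]*d1[0],o2+s[1]*d2[0];return (p+q)/2,p-q
g=lambda P:f(P,(415,250))
print('nut tri',tri(f([235,315]),g([440,126])))
print('nut scene',plane('scene',g([[440,126]]),.112))
print('rotor scene',plane('scene',g([[342,163]]),.082))
E
python3 p.py
```

```text
nut [[0.4529453  0.29931156 0.112     ]]
rotor [[0.4519579  0.30181537 0.082     ]]
block [0.45704016 0.2945216 ] 0.08495969 0.056091685 -66.05352
rack [0.45642397 0.28901264] 0.13097002 0.062766835 -62.90735
nut tri (array([0.45307073, 0.29916886, 0.11139159]), array([-0.00027441,  0.00061284,  0.00020464]))
nut scene [[0.45391236 0.29894054 0.112     ]]
rotor scene [[0.45192889 0.27887949 0.082     ]]
```

Units first: shifts go in shares of 0.4 m and turns go in shares of pi rad. So 24.8 cm is 0.62, 23.5 cm is 0.5875, -0.77 rad is -0.2451.

Call:
{"method": "servo_tool", "body": {"moves": [[0.075,-0.0625,-0.025,-0.0318],[0.15,-0.125,-0.05,-0.0637],[0.225,-0.1875,-0.075,-0.0955],[0.3,-0.25,-0.1,-0.1273],[0.375,-0.3175,-0.125,-0.1592],[0.45,-0.3825,-0.1375,-0.191],[0.525,-0.45,-0.15,-0.2228],[0.5875,-0.5,-0.15,-0.2451],[0.62,-0.5275,-0.15,-0.2451],[0.62,-0.5275,-0.15,-0.2451],[0.62,-0.5275,-0.15,-0.2451],[0.62,-0.5275,-0.2,-0.2451],[0.62,-0.5275,-0.25,-0.2451],[0.62,-0.5275,-0.3,-0.2451],[0.62,-0.5275,-0.35,-0.2451],[0.62,-0.5275,-0.35,-0.2451],[0.62,-0.5275,-0.35,-0.2451]], "claw": 0.2, "force": 40}}

```text
time: 1.52
ee_pos: [0.4516, 0.2998, 0.0908]
tcp_rot: [-179.9, 0.0, 114.1]
wrist_force: [0.2, -0.1, 1.0]
opening: 0.0683
grasp_force: 0.0
```

Call:
{"method": "servo_tool", "body": {"moves": [[0,0,0,0],[0,0,0,0],[0,0,0,0],[0,0,0,0],[0,0,0,0],[0,0,0,0],[0,0,0,0],[0,0,0,0],[0,0,0,0],[0,0,0,0],[0,0,0,0],[0,0,0,0]], "claw": 1, "force": 40}}

```text
time: 2.52
ee_pos: [0.4534, 0.2999, 0.0928]
tcp_rot: [179.9, -0.0, 114.0]
wrist_force: [-0.6, 0.5, 5.3]
opening: 0.0266
grasp_force: 39.3
```

```bash
cat > look.py <<'E'
import sys; from h import *
n=sys.argv[1]
t=camera('top');s=camera('scene');cv2.imwrite(f'pics/{n}_top.png',t[:,:,::-1]);cv2.imwrite(f'pics/{n}_scene.png',s[:,:,::-1])
o=get_obs();print(o['ee_pos'],o['tcp_rot'],o['opening'],o['grasp_force'],o['wrist_force'])
E
python3 look.py a
```

```text
[0.45334399 0.29988175 0.09276629] [ 1.79883163e+02 -4.26054266e-02  1.14009620e+02] 0.026226282637124464 39.309444695245475 [-1.97943349 -0.70507375  5.37159997]
```

Scaled: 17.1 cm is 0.4275, -16.8 cm is -0.42.

Call:
{"method": "servo_tool", "body": {"moves": [[0,0,0.0125,0],[0,0,0.0375,0],[0,0,0.075,0],[0,0,0.125,0],[0,0,0.175,0],[0.025,-0.025,0.225,0],[0.075,-0.075,0.25,0],[0.125,-0.125,0.25,0],[0.175,-0.175,0.25,0],[0.225,-0.225,0.25,0],[0.275,-0.275,0.25,0],[0.325,-0.325,0.225,0],[0.375,-0.375,0.1875,0],[0.4125,-0.4075,0.125,0],[0.4275,-0.42,0.075,0],[0.4275,-0.42,0,0],[0.4275,-0.42,-0.075,0],[0.4275,-0.42,-0.1,0],[0.4275,-0.42,-0.1,0],[0.4275,-0.42,-0.1,0]]}}

```text
time: 4.28
ee_pos: [0.6241, 0.1315, 0.0525]
tcp_rot: [180.0, 0.0, 114.0]
wrist_force: [0.5, 0.3, -0.5]
opening: 0.0265
grasp_force: 39.4
```

```bash
python3 look.py b; python3 - <<'E'
import cv2,numpy as np
t=cv2.imread('pics/b_top.png')[150:280,160:320];s=cv2.imread('pics/b_scene.png')[240:350,290:410]
cv2.imwrite('pics/b.png',np.hstack([cv2.resize(t,(400,325)),cv2.resize(s,(355,325))]))
E
```

```text
[0.62505521 0.13179432 0.05396389] [1.79818347e+02 4.10960451e-02 1.14021222e+02] 0.02606522139587549 39.45981552824378 [-0.24719757  0.27761336  0.51718901]
```

View pics/b.png

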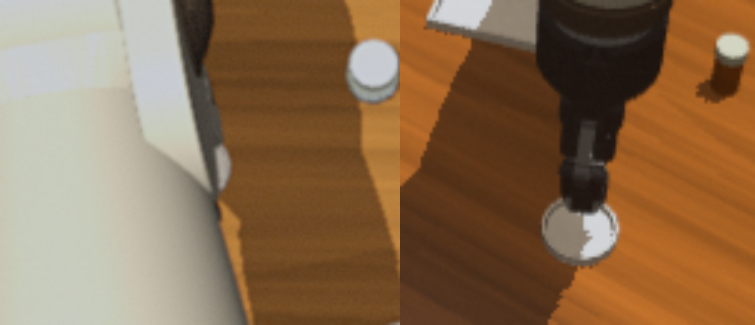

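The nut is held about 40 mm above its dish and lined up in both crops.

Scaled: -3.8 cm is -0.095, -3.6 cm is -0.09.

Call:
{"method": "servo_tool", "body": {"moves": [[0,0,-0.025,0],[0,0,-0.05,0],[0,0,-0.07,0],[0,0,-0.0825,0],[0,0,-0.0875,0],[0,0,-0.09,0],[0,0,-0.09,0],[0,0,-0.0925,0],[0,0,-0.0925,0],[0,0,-0.095,0],[0,0,-0.095,0],[0,0,-0.095,0]]}}

```text
time: 5.38
ee_pos: [0.6243, 0.1314, 0.0148]
tcp_rot: [179.9, 0.0, 114.0]
wrist_force: [-4.4, -1.1, 8.8]
opening: 0.0266
grasp_force: 40.4
```

Scaled: 26 cm is 0.65, 24 cm is 0.6.

Call:
{"method": "servo_tool", "body": {"moves": [[0,0,0,0],[0,0,0,0],[0,0,0,0],[0,0,0,0],[0,0,0.0125,0],[0,0,0.05,0],[0,0,0.1,0],[0,0,0.175,0],[0,0,0.25,0],[-0.05,0.05,0.325,0],[-0.125,0.125,0.375,0],[-0.2,0.2,0.375,0],[-0.275,0.275,0.375,0],[-0.35,0.35,0.375,0],[-0.375,0.45,0.375,0],[-0.375,0.525,0.375,0],[-0.375,0.6,0.375,0],[-0.375,0.65,0.375,0],[-0.375,0.65,0.375,0]], "claw": 0.3}}

```text
time: 6.97
ee_pos: [0.4731, 0.3948, 0.1628]
tcp_rot: [180.0, -0.0, 114.2]
wrist_force: [-0.3, 0.1, -1.2]
opening: 0.0595
grasp_force: 0.0
```

```bash
python3 look.py c; python3 - <<'E'
import cv2,numpy as np
t=cv2.imread('pics/c_top.png');s=cv2.imread('pics/c_scene.png')
r=lambda a,w:cv2.resize(a,(w,300))
cv2.imwrite('pics/c.png',np.vstack([np.hstack([r(t[190:245,205:270],354),r(s[285:345,315:385],350)]),np.hstack([r(t[265:345,95:195],354),r(s[250:325,415:515],350)])]))
E
```

```text
[0.47361394 0.39170847 0.16310997] [-1.79964109e+02  2.17840384e-02  1.14083950e+02] 0.05968880435609711 0.0 [ 0.31105988 -0.72823975 -0.38533988]
```

View pics/c.png

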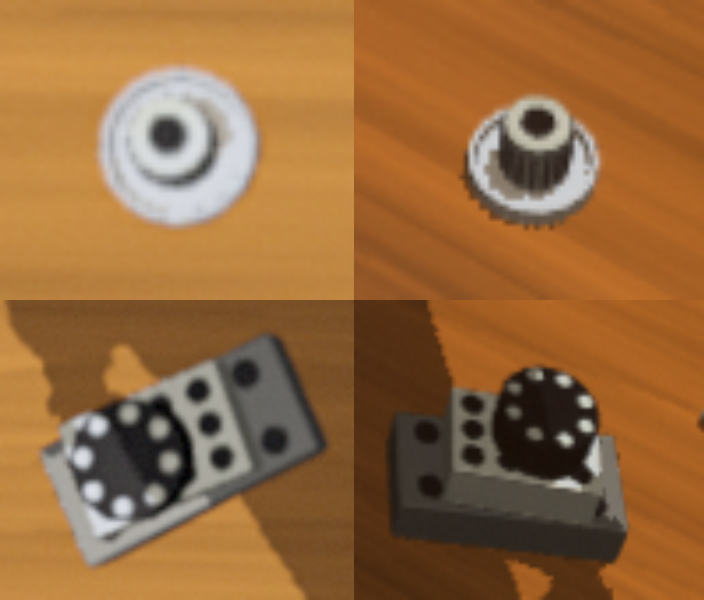

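The nut stands in its dish (crop (168,133)). The rotor is unmoved, with its seats centred at crop (126,460).

Scaled: -10 cm is -0.25, -8.9 cm is -0.2225.

Call:
{"method": "servo_tool", "body": {"moves": [[-0.025,-0.075,0,0],[-0.05,-0.15,0,0],[-0.055,-0.2125,0,0],[-0.055,-0.2225,0,0],[-0.055,-0.2225,0,0],[-0.055,-0.2225,-0.05,0],[-0.055,-0.2225,-0.1,0],[-0.055,-0.2225,-0.15,0],[-0.055,-0.2225,-0.2,0],[-0.055,-0.2225,-0.2375,0],[-0.055,-0.2225,-0.25,0],[-0.055,-0.2225,-0.25,0],[-0.055,-0.2225,-0.25,0],[-0.055,-0.2225,-0.25,0]], "claw": 0}}

```text
time: 8.23
ee_pos: [0.4525, 0.3029, 0.0646]
tcp_rot: [179.9, -0.0, 114.0]
wrist_force: [0.8, -0.2, 1.1]
opening: 0.0853
grasp_force: 0.0
```

Call:
{"method": "servo_tool", "body": {"moves": [[0,0,0,0],[0,0,0,0],[0,0,0,0],[0,0,0,0],[0,0,0,0],[0,0,0,0],[0,0,0,0],[0,0,0,0],[0,0,0,0],[0,0,0,0],[0,0,0,0],[0,0,0,0]], "claw": 1, "force": 50}}

```text
time: 9.23
ee_pos: [0.4523, 0.3026, 0.0646]
tcp_rot: [179.9, -0.0, 114.0]
wrist_force: [-1.6, -1.5, 6.4]
opening: 0.0536
grasp_force: 52.3
```

Scaled: -33.5 cm is -0.8375, -2.5 cm is -0.0625.

Call:
{"method": "servo_tool", "body": {"moves": [[0,0,0.0125,0],[0,0,0.0375,0],[0,0,0.075,0],[0,0,0.125,0],[0,0,0.175,0],[0.0125,-0.025,0.225,0],[0.025,-0.0625,0.25,0],[0.05,-0.125,0.25,0],[0.075,-0.1875,0.25,0],[0.1,-0.25,0.25,0],[0.125,-0.3125,0.25,0],[0.15,-0.375,0.25,0],[0.175,-0.4375,0.25,0],[0.2,-0.5,0.25,0],[0.225,-0.5625,0.25,0],[0.25,-0.625,0.25,0],[0.275,-0.6875,0.25,0],[0.3,-0.75,0.25,0],[0.325,-0.8,0.25,0],[0.3375,-0.8375,0.25,0]]}}

```text
time: 10.9
ee_pos: [0.5877, -0.0345, 0.1637]
tcp_rot: [180.0, 0.0, 113.9]
wrist_force: [-0.0, 0.6, -2.6]
opening: 0.054
grasp_force: 53.2
```

Call:
{"method": "servo_tool", "body": {"moves": [[0.025,-0.0625,0,0],[0.05,-0.125,0,0],[0.075,-0.1875,0,0],[0.1,-0.25,0,0],[0.1175,-0.3,0,0],[0.125,-0.325,0,0],[0.125,-0.33,0,0],[0.125,-0.33,-0.05,0],[0.125,-0.33,-0.125,0],[0.125,-0.33,-0.2,0],[0.125,-0.33,-0.2625,0],[0.125,-0.33,-0.3,0],[0.125,-0.33,-0.3,0],[0.125,-0.33,-0.3,0]]}}

```text
time: 12.07
ee_pos: [0.6363, -0.1635, 0.0434]
tcp_rot: [-179.9, -0.1, 114.1]
wrist_force: [0.6, 1.0, -0.8]
opening: 0.0539
grasp_force: 53.2
```

```bash
python3 look.py d; python3 - <<'E'
import cv2,numpy as np
t=cv2.imread('pics/d_top.png')[150:270,330:490];s=cv2.imread('pics/d_scene.png')[180:300,180:300]
cv2.imwrite('pics/d.png',np.hstack([cv2.resize(t,(433,325)),cv2.resize(s,(325,325))]))
E
```

```text
[ 0.6377237  -0.1642156   0.04538887] [1.79889211e+02 7.95919776e-02 1.14039741e+02] 0.05384380305138974 53.25787480920553 [ 0.97717124 -0.19781801 -1.61614271]
```

View pics/d.png

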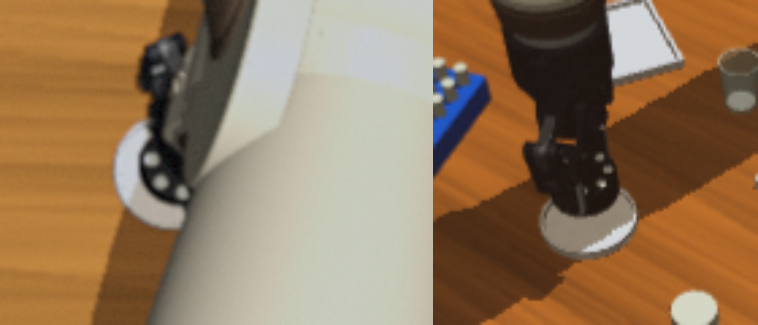

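The rotor is level about 35 mm above the larger dish.

Scaled: -3.4 cm is -0.085, -3.3 cm is -0.0825.

Call:
{"method": "servo_tool", "body": {"moves": [[0,0,-0.025,0],[0,0,-0.05,0],[0,0,-0.0675,0],[0,0,-0.075,0],[0,0,-0.0775,0],[0,0,-0.08,0],[0,0,-0.08,0],[0,0,-0.0825,0],[0,0,-0.0825,0],[0,0,-0.085,0],[0,0,-0.085,0],[0,0,-0.085,0]]}}

```text
time: 13.17
ee_pos: [0.6373, -0.1647, 0.0107]
tcp_rot: [179.9, 0.1, 114.0]
wrist_force: [-3.7, 0.5, 6.3]
opening: 0.0542
grasp_force: 54.0
```

Scaled: 33 cm is 0.825, 30 cm is 0.75.

Call:
{"method": "servo_tool", "body": {"moves": [[0,0,0,0],[0,0,0,0],[0,0,0,0],[0,0,0,0],[0,0,0.0125,0],[0,0,0.05,0],[0,0,0.1,0],[0,0,0.175,0],[0,0,0.25,0],[-0.025,0.075,0.325,0],[-0.05,0.15,0.375,0],[-0.075,0.225,0.375,0],[-0.1,0.3,0.375,0],[-0.125,0.375,0.375,0],[-0.15,0.45,0.375,0],[-0.175,0.525,0.375,0],[-0.2,0.6,0.375,0],[-0.225,0.675,0.375,0],[-0.25,0.75,0.375,0],[-0.275,0.825,0.375,0]], "claw": 0}}

```text
time: 14.83
ee_pos: [0.5262, 0.1667, 0.1598]
tcp_rot: [180.0, 0.0, 114.0]
wrist_force: [-0.6, -0.0, -0.5]
opening: 0.0852
grasp_force: 0.0
```

Scaled: 23 cm is 0.575, 21 cm is 0.525.

Call:
{"method": "servo_tool", "body": {"moves": [[-0.025,0.075,0,0],[-0.05,0.15,0,0],[-0.075,0.225,0,0],[-0.1,0.3,0,0],[-0.125,0.375,0,0],[-0.125,0.45,0,0],[-0.125,0.525,0,0],[-0.125,0.575,0,0],[-0.125,0.575,0,0],[-0.125,0.575,0,0]]}}

```text
time: 15.67
ee_pos: [0.4766, 0.396, 0.1591]
tcp_rot: [-180.0, 0.0, 114.1]
wrist_force: [-0.4, -1.0, -0.0]
opening: 0.0856
grasp_force: 0.0
```

```bash
python3 look.py e; python3 - <<'E'
import cv2,numpy as np
t=cv2.imread('pics/e_top.png');s=cv2.imread('pics/e_scene.png')
r=lambda a,w:cv2.resize(a,(w,300))
cv2.imwrite('pics/e.png',np.vstack([np.hstack([r(t[180:245,360:430],350),r(s[230:290,205:275],350)]),np.hstack([r(t[265:345,95:195],350),r(s[250:325,415:515],350)])]))
E
```

```text
[0.47696877 0.39469384 0.15942916] [-1.79988901e+02  1.74311718e-02  1.13990560e+02] 0.08560643901068228 0.0 [ 0.37991874 -0.04060006  0.42725866]
```

View pics/e.png

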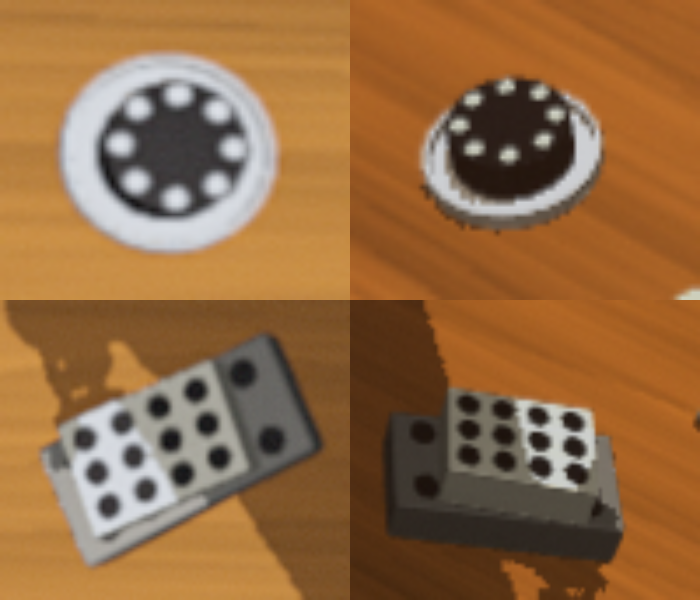

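The rotor sits flat in its dish (crop (175,150)). The block is unmoved, centred at crop (152,448).

Scaled: -12.4 cm is -0.31, -7.5 cm is -0.1875.

Call:
{"method": "servo_tool", "body": {"moves": [[-0.025,-0.075,0,0],[-0.05,-0.15,0,0],[-0.05,-0.225,0,0],[-0.05,-0.25,0,0],[-0.05,-0.25,0,0],[-0.05,-0.25,-0.0625,0],[-0.05,-0.25,-0.125,0],[-0.05,-0.25,-0.1875,0],[-0.05,-0.25,-0.25,0],[-0.05,-0.25,-0.2875,0],[-0.05,-0.25,-0.31,0],[-0.05,-0.25,-0.31,0],[-0.05,-0.25,-0.31,0],[-0.05,-0.25,-0.31,0]]}}

```text
time: 16.93
ee_pos: [0.4577, 0.296, 0.0367]
tcp_rot: [179.9, -0.0, 114.0]
wrist_force: [0.4, 0.2, 0.3]
opening: 0.0855
grasp_force: 0.0
```

Call:
{"method": "servo_tool", "body": {"moves": [[0,0,0,0],[0,0,0,0],[0,0,0,0],[0,0,0,0],[0,0,0,0],[0,0,0,0],[0,0,0,0],[0,0,0,0],[0,0,0,0],[0,0,0,0],[0,0,0,0],[0,0,0,0]], "claw": 1, "force": 70}}

```text
time: 17.93
ee_pos: [0.4574, 0.2957, 0.0366]
tcp_rot: [179.9, -0.0, 114.0]
wrist_force: [-1.2, -0.3, 6.9]
opening: 0.0544
grasp_force: 75.9
```

Scaled: -32 cm is -0.8, -1.5 cm is -0.0375, -0.12 rad is -0.0382.

Call:
{"method": "servo_tool", "body": {"moves": [[0,0,0.0125,0],[0,0,0.0375,0],[0,0,0.075,0],[0,0,0.125,0],[0,0,0.175,0],[0,-0.0125,0.225,0],[0,-0.0375,0.275,0],[0,-0.0875,0.275,-0.0095],[0,-0.15,0.275,-0.0223],[0,-0.2125,0.275,-0.0382],[0,-0.275,0.275,-0.0541],[0,-0.3375,0.275,-0.07],[0,-0.4,0.275,-0.0859],[0,-0.4625,0.275,-0.1019],[0,-0.525,0.275,-0.1178],[0,-0.5875,0.275,-0.1337],[0,-0.65,0.275,-0.1496],[0,-0.7125,0.275,-0.1655],[0,-0.7625,0.275,-0.1814],[0,-0.8,0.275,-0.191]]}}

```text
time: 19.6
ee_pos: [0.4566, -0.0262, 0.1459]
tcp_rot: [180.0, 0.0, 79.4]
wrist_force: [0.1, 0.2, -4.5]
opening: 0.0546
grasp_force: 74.7
```

Scaled: -27 cm is -0.675, -26.5 cm is -0.6625, -0.37 rad is -0.1178.

Call:
{"method": "servo_tool", "body": {"moves": [[0,-0.0625,0,-0.0159],[0,-0.125,0,-0.0286],[0,-0.1875,0,-0.0414],[0,-0.25,0,-0.0541],[0,-0.3125,0,-0.0668],[0,-0.375,0,-0.0796],[0,-0.4375,0,-0.0923],[0,-0.5,0,-0.1019],[-0.0125,-0.5625,0,-0.1114],[-0.025,-0.625,0,-0.1178],[-0.0375,-0.6625,0,-0.1178],[-0.045,-0.675,0,-0.1178],[-0.045,-0.675,-0.05,-0.1178],[-0.045,-0.675,-0.1,-0.1178],[-0.045,-0.675,-0.15,-0.1178],[-0.045,-0.675,-0.1875,-0.1178],[-0.045,-0.675,-0.2,-0.1178],[-0.045,-0.675,-0.2,-0.1178],[-0.045,-0.675,-0.2,-0.1178]]}}

```text
time: 21.18
ee_pos: [0.4392, -0.2944, 0.0661]
tcp_rot: [180.0, -0.0, 58.4]
wrist_force: [-0.0, -0.6, -3.6]
opening: 0.0546
grasp_force: 74.8
```

```bash
python3 look.py f; python3 - <<'E'
import cv2,numpy as np
t=cv2.imread('pics/f_top.png')[255:375,380:540];s=cv2.imread('pics/f_scene.png')[120:240,190:310]
cv2.imwrite('pics/f.png',np.hstack([cv2.resize(t,(433,325)),cv2.resize(s,(325,325))]))
E
```

```text
[ 0.43958646 -0.29484533  0.06677094] [1.79888810e+02 2.14600762e-03 5.84420436e+01] 0.0543995188826699 74.830641746521 [-0.21038009  0.23227221 -3.99766719]
```

View pics/f.png

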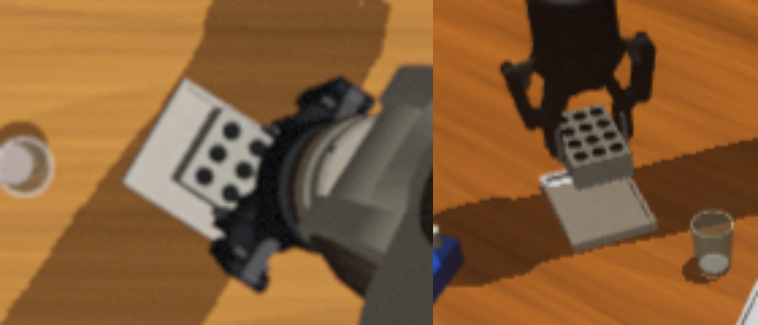

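The block hangs above the short tray with its sides parallel to the rim.

Call:
{"method": "servo_tool", "body": {"moves": [[0,0,-0.0375,0],[0,0,-0.075,0],[0,0,-0.105,0],[0,0,-0.12,0],[0,0,-0.1275,0],[0,0,-0.1325,0],[0,0,-0.1325,0],[0,0,-0.135,0],[0,0,-0.135,0],[0,0,-0.1375,0],[0,0,-0.1375,0],[0,0,-0.14,0],[0,0,-0.14,0],[0,0,-0.14,0]]}}

```text
time: 22.45
ee_pos: [0.4392, -0.2948, 0.0106]
tcp_rot: [179.9, 0.0, 58.4]
wrist_force: [-2.9, 1.9, 7.0]
opening: 0.0546
grasp_force: 76.2
```

Scaled: 32 cm is 0.8, 29 cm is 0.725, 0.6 rad is 0.191.

Call:
{"method": "servo_tool", "body": {"moves": [[0,0,0,0],[0,0,0,0],[0,0,0,0],[0,0,0,0],[0,0,0.0125,0],[0,0,0.05,0],[0,0,0.1,0],[0,0,0.175,0],[0,0,0.25,0],[0.0125,0.05,0.325,0.0064],[0.025,0.125,0.35,0.0255],[0.0375,0.2,0.35,0.0446],[0.045,0.275,0.35,0.0637],[0.045,0.35,0.35,0.0828],[0.045,0.425,0.35,0.1019],[0.045,0.5,0.35,0.121],[0.045,0.575,0.35,0.1401],[0.045,0.65,0.35,0.1592],[0.045,0.725,0.35,0.1783],[0.045,0.8,0.35,0.191]], "claw": 0}}

```text
time: 24.12
ee_pos: [0.4567, 0.0268, 0.1498]
tcp_rot: [180.0, 0.0, 93.0]
wrist_force: [1.5, -0.4, -0.9]
opening: 0.0854
grasp_force: 0.0
```

Scaled: 36 cm is 0.9, 35 cm is 0.875, 0.424 rad is 0.135.

Call:
{"method": "servo_tool", "body": {"moves": [[0,0.075,0,0.0191],[0,0.15,0,0.0382],[0,0.225,0,0.0573],[0,0.3,0,0.0764],[0,0.375,0,0.0955],[0,0.45,0,0.1146],[0,0.525,0,0.1273],[0,0.6,0,0.135],[0,0.675,0,0.135],[0,0.75,0,0.135],[0,0.825,0,0.135],[0,0.875,0,0.135],[0,0.9,0,0.135],[0,0.9,0,0.135],[0,0.9,0,0.135]]}}

```text
time: 25.37
ee_pos: [0.4568, 0.385, 0.1492]
tcp_rot: [-180.0, 0.0, 117.1]
wrist_force: [0.0, -0.9, -0.4]
opening: 0.0853
grasp_force: 0.0
```

```bash
python3 look.py g; python3 - <<'E'
import cv2,numpy as np
t=cv2.imread('pics/g_top.png');s=cv2.imread('pics/g_scene.png')
r=lambda a,w:cv2.resize(a,(w,300))
cv2.imwrite('pics/g.png',np.vstack([np.hstack([r(t[280:360,415:515],375),r(s[170:220,220:280],360)]),np.hstack([r(t[265:345,95:195],375),r(s[250:325,415:505],360)])]))
E
```

```text
[0.45708622 0.38423041 0.14953224] [-1.79994153e+02  1.45999079e-02  1.17051053e+02] 0.08526314734346216 0.0 [ 0.2989136   0.38770139 -0.12925005]
```

View pics/g.png

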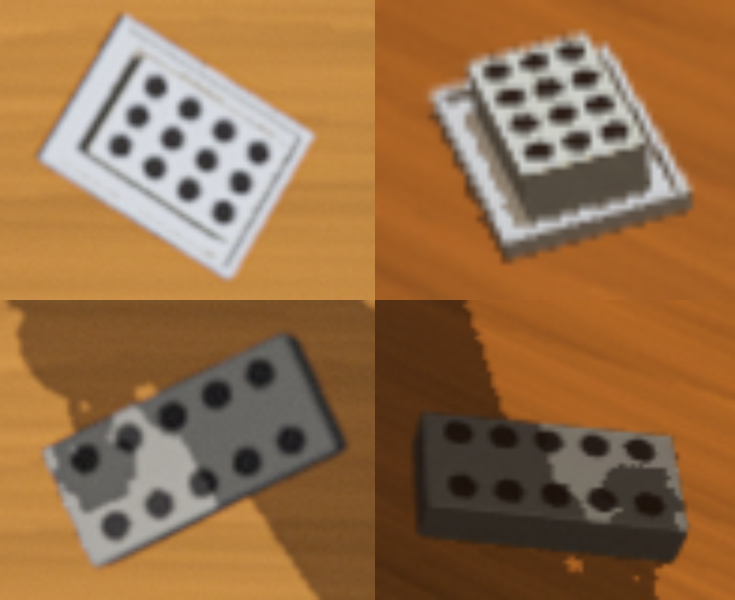

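The block is seated inside the short tray. The rack holes' extremes are at crop (85,459), (260,373), (291,440) and (116,525).

```bash
python3 - <<'E'
from h import *
P=np.array([[85,159],[260,73],[291,140],[116,225]],float)
uv=(P+.5)/3.75-.5+[95,265]
p=plane('top',uv,.03);print(p.mean(0),rect('top',uv,.03))
im=cv2.imread('pics/g_top.png');hsv=cv2.cvtColor(im,cv2.COLOR_BGR2HSV)
m=np.zeros((480,640),np.uint8);m[265:345,95:195]=(hsv[265:345,95:195,1]<50)
m=cv2.morphologyEx(m,cv2.MORPH_CLOSE,np.ones((5,5)))
c=max(cv2.findContours(m,cv2.RETR_EXTERNAL,cv2.CHAIN_APPROX_NONE)[0],key=cv2.contourArea)
print(rect('top',c,.03))
E
```

```text
[0.45572564 0.29148102 0.03      ] (array([0.45557457, 0.29147798], dtype=float32), np.float32(0.09416601), np.float32(0.036135543), np.float32(-62.455772))
(array([0.4561798 , 0.28955093], dtype=float32), np.float32(0.13354671), np.float32(0.064099774), np.float32(-62.622517))
```

Scaled: -14.5 cm is -0.3625, -14 cm is -0.35.

Call:
{"method": "servo_tool", "body": {"moves": [[0,-0.075,0,0],[0,-0.15,0,0],[-0.0025,-0.225,0,0],[-0.0025,-0.235,0,0],[-0.0025,-0.235,0,0],[-0.0025,-0.235,-0.075,0],[-0.0025,-0.235,-0.15,0],[-0.0025,-0.235,-0.225,0],[-0.0025,-0.235,-0.2875,0],[-0.0025,-0.235,-0.325,0],[-0.0025,-0.235,-0.35,0],[-0.0025,-0.235,-0.3625,0],[-0.0025,-0.235,-0.3625,0],[-0.0025,-0.235,-0.3625,0],[-0.0025,-0.235,-0.3625,0]]}}

```text
time: 26.72
ee_pos: [0.4566, 0.2919, 0.0056]
tcp_rot: [179.9, -0.0, 117.1]
wrist_force: [0.4, 0.0, -0.2]
opening: 0.0855
grasp_force: 0.0
```

Call:
{"method": "servo_tool", "body": {"moves": [[0,0,0,0],[0,0,0,0],[0,0,0,0],[0,0,0,0],[0,0,0,0],[0,0,0,0],[0,0,0,0],[0,0,0,0],[0,0,0,0],[0,0,0,0],[0,0,0,0],[0,0,0,0]], "claw": 1, "force": 70}}

```text
time: 27.72
ee_pos: [0.4565, 0.2918, 0.0056]
tcp_rot: [179.9, -0.0, 117.1]
wrist_force: [0.3, -0.4, 7.5]
opening: 0.0626
grasp_force: 78.1
```

Scaled: -30 cm is -0.75, -29 cm is -0.725, -0.173 rad is -0.0551.

Call:
{"method": "servo_tool", "body": {"moves": [[0,0,0.0125,0],[0,0,0.0375,0],[0,0,0.075,0],[0,0,0.125,0],[0,0,0.175,0],[0,0,0.225,0],[0,-0.0125,0.275,0],[0,-0.05,0.275,-0.0064],[0,-0.1125,0.275,-0.0127],[0,-0.175,0.275,-0.0191],[0,-0.2375,0.275,-0.0255],[0,-0.3,0.275,-0.0318],[0,-0.3625,0.275,-0.0382],[0,-0.425,0.275,-0.0446],[0,-0.4875,0.275,-0.0509],[0,-0.55,0.275,-0.0551],[0,-0.6125,0.275,-0.0551],[0,-0.675,0.275,-0.0551],[0,-0.725,0.275,-0.0551],[0,-0.75,0.275,-0.0551]]}}

```text
time: 29.38
ee_pos: [0.4551, -0.011, 0.1138]
tcp_rot: [-179.9, 0.0, 107.0]
wrist_force: [-0.1, 0.7, -2.6]
opening: 0.0625
grasp_force: 77.1
```

Scaled: -7 cm is -0.175, -6 cm is -0.15.

Call:
{"method": "servo_tool", "body": {"moves": [[0,-0.0075,0,0],[0,-0.0075,0,0],[0,-0.0075,-0.05,0],[0,-0.0075,-0.1,0],[0,-0.0075,-0.15,0],[0,-0.0075,-0.175,0],[0,-0.0075,-0.175,0],[0,-0.0075,-0.175,0]]}}

```text
time: 30.05
ee_pos: [0.4557, -0.011, 0.0444]
tcp_rot: [-180.0, -0.0, 107.2]
wrist_force: [-0.1, -0.9, -2.1]
opening: 0.0622
grasp_force: 77.2
```

```bash
python3 look.py i; python3 - <<'E'
import cv2,numpy as np
t=cv2.imread('pics/i_top.png')[250:370,230:390];s=cv2.imread('pics/i_scene.png')[160:280,280:400]
cv2.imwrite('pics/i.png',np.hstack([cv2.resize(t,(433,325)),cv2.resize(s,(325,325))]))
E
```

```text
[ 0.45662313 -0.01127827  0.04554093] [1.79912456e+02 2.58045260e-02 1.07215077e+02] 0.062447382954910084 77.16562628746033 [ 0.25613495 -0.60840057 -2.82358155]
```

View pics/i.png

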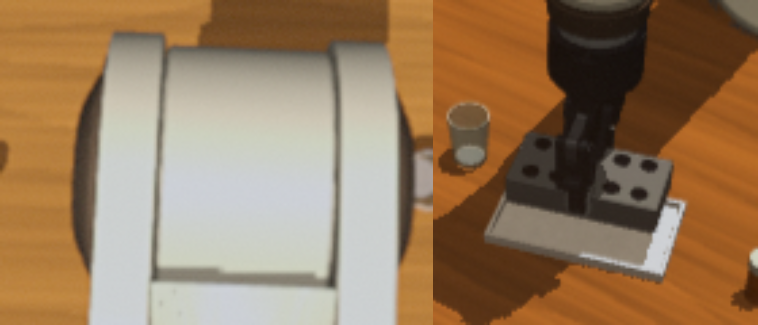

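The rack hangs level and parallel above the long tray.

Scaled: -3.6 cm is -0.09, -3.5 cm is -0.0875.

Call:
{"method": "servo_tool", "body": {"moves": [[0,0,-0.025,0],[0,0,-0.05,0],[0,0,-0.0675,0],[0,0,-0.0775,0],[0,0,-0.0825,0],[0,0,-0.0825,0],[0,0,-0.085,0],[0,0,-0.085,0],[0,0,-0.0875,0],[0,0,-0.0875,0],[0,0,-0.09,0],[0,0,-0.09,0],[0,0,-0.09,0]]}}

```text
time: 31.23
ee_pos: [0.4562, -0.0116, 0.0096]
tcp_rot: [179.9, 0.0, 107.2]
wrist_force: [-3.9, 0.3, 10.0]
opening: 0.0624
grasp_force: 78.7
```

Contact with the floor. I release, lift and move clear.

Scaled: 30 cm is 0.75, 28 cm is 0.7.

Call:
{"method": "servo_tool", "body": {"moves": [[0,0,0,0],[0,0,0,0],[0,0,0,0],[0,0,0,0],[0,0,0.0125,0],[0,0,0.05,0],[0,0,0.1,0],[0,0,0.175,0],[0,0,0.25,0],[0,0.05,0.325,0],[0,0.125,0.375,0],[0,0.2,0.375,0],[0,0.275,0.375,0],[0,0.35,0.375,0],[0,0.425,0.375,0],[0,0.5,0.375,0],[0,0.6,0.375,0],[0,0.7,0.375,0],[0,0.75,0.375,0],[0,0.75,0.375,0]], "claw": 0}}

```text
time: 32.9
ee_pos: [0.4554, 0.292, 0.1579]
tcp_rot: [-180.0, -0.0, 107.4]
wrist_force: [0.3, -0.4, -0.4]
opening: 0.0855
grasp_force: 0.0
```

Scaled: 10 cm is 0.25, 8 cm is 0.2.

Call:
{"method": "servo_tool", "body": {"moves": [[0,0.05,0,0],[0,0.125,0,0],[0,0.2,0,0],[0,0.25,0,0],[0,0.25,0,0],[0,0.25,0,0],[0,0.25,0,0],[0,0.25,0,0]]}}

```text
time: 33.57
ee_pos: [0.4561, 0.3873, 0.1586]
tcp_rot: [180.0, 0.0, 107.1]
wrist_force: [0.2, -1.1, -0.4]
opening: 0.0858
grasp_force: 0.0
```

```bash
python3 look.py j; python3 - <<'E'
import cv2,numpy as np
t=cv2.imread('pics/j_top.png')[155:365,205:515];s=cv2.imread('pics/j_scene.png')[160:340,210:420]
cv2.imwrite('pics/j.png',np.hstack([cv2.resize(t,(443,300)),cv2.resize(s,(350,300))]))
E
```

```text
[0.45617504 0.38744872 0.15867541] [ 1.79980495e+02 -4.09560817e-03  1.07123495e+02] 0.0857559484710693 0.0 [0.29397735 0.21492988 0.59965927]
```

View pics/j.png

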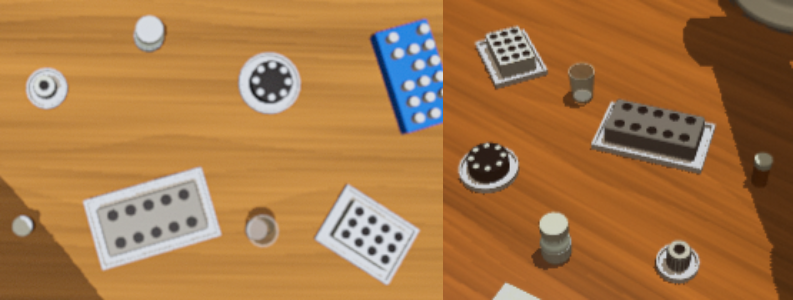

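All four parts sit inside their rims, and the jar, beaker and vial are where they were.

```bash
python3 -c "
from workcell import *
print(job_done())"
```

```text
the job is handed in; nothing more can be done
None
```

The job is handed in: the nut, rotor, block and rack each stand upright in their own dish or tray inside the rim, and the jar and beaker were not moved; it took about 34 s of the 120 s allowed.

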